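# Lock the stall's power box with the screw key

### The arm

A 6-joint arm with a two-finger parallel gripper is mounted at the origin on a cart in front of the work surface, level with it; the furniture and walls round the work are solid. World frame = base frame: x ahead of the robot, y to its left, z up, the work surface at z = 0. Lengths are in m, angles in rad, forces in N, time in s.
With the tool pointing down it reaches from about 0.25 to 0.725 m from the base axis. Payload 4 kg.
Tool frame: the origin (TCP) lies between the finger pads; the fingertips stand 8 mm ahead of it and the grasp point (between the pads) lies 11 mm behind it (bot.tip_reach is the distance from the TCP to the fingertips, in m); z points along the fingers, y is the line along which they close (so a half turn about z gives the same grasp; the last joint's range is limited). The gripper opens to 85 mm and grips with 20 to 120 N. Pads are 22 mm wide; open, the fingers measure 114 mm over their backs; the gripper's body (76 mm by 85 mm) begins 54 mm behind the grasp point. The pads swing forward as they close: fully open they stand 13 mm farther back than shut.
Start: joints at [-1.198, 0.241, 0.005, 1.335, 0, 1.571], TCP at [0.182, -0.466, 0.239] pointing down, gripper open.
Joint ranges: [-2.72, 2.72], [-1.05, 1.87], [-1.09, 1.28], [-1.99, 2.15], [-1.42, 1.44], [-3.14, 3.14]. Speed limits (rad/s): [2.79, 2.79, 3.14, 3.14, 3.14, 3.14].

### API

Orientations are given as a unit quaternion [x, y, z, w].
In Python, from workcell import bot gives the robot as it stands.
- The arm moves only by the tool move_arm, never from a script. Its argument "deltas" is a list of rows, each a list of 7 numbers: the opening, from 0 (shut) to 1 (fully open), then the shift along the tool's x, y, z in mm, then the turn, a rotation vector about the tool's x, y, z in degrees. In form: [[gripper, tx, ty, tz, ax, ay, az], ...]. A call has 1 to 10 rows; each row shifts and turns the commanded pose from where the row before left it, along the tool's axes as they then stand; what a row does not reach is not made up. A row lasts 1/12 s, in which the tool goes at most 41.7 mm and 7.16 degrees, less where a joint would pass 70% of its speed; a pose out of reach is approached as far as the arm can. A call is refused whole if a number of a shift passes 41.7 or a number of a turn 7.16, either way. A call with a gripper value outside its range is refused whole. The fingers move at their own pace and stop on an object; the grip force is fixed at half the most. Time passes only in rows, so rows that do not move let the fingers close. It gives the time, the measured TCP pose, the force, the opening and the grip force at its end, in the units of the state.
- bot.get_obs(): the state, without advancing time (a new reading comes with each control period).
- bot.camera(name): name is "side" or "top"; returns the picture (480x640x3 uint8, blue, green, red); there is no depth.
- bot.calibration(name): a dict with "K" (3x3 intrinsics, pixels), "dist_coeffs" ([k1, k2, p1, p2, k3] as OpenCV has them; the pictures are not rectified), "position" and "orientation" of the camera in the world. Camera axes: x right, y down, z forward; pixel columns grow to the right and rows downward; lengths in m; the calibration is good to about 2 mm. A picture is of the moment at which its call begins. calibration takes no time and is no camera call.
- bot.job_done(): hands the job in; it is judged then, once.
Trained networks look in the newest picture that a camera, given by its name, has taken for a name from the list of things; names that differ only in an ending like _2 or _b are one class to them, and where a whole thing is asked for, a point or a joint stands for the part that bears it (a point fixed in the world has none). Each returns a list of dicts, best first, with "conf" (0 to 1); they miss things now and then, are a little off and sometimes report something else, mostly with a low value. They report only what shows in the picture. A call takes as long as a camera call.
- bot.outline_of(query, camera): "pixels" (480x640 bool, what is visible of it) and "rect" ([left, top, width, height] in pixels, round what is visible of it).
The state is a dict: "clock": time; "joint_pos": joint angles; "joint_vel": joint speeds; "tau": joint torques, N m; "eef_pos": TCP position; "tool_rot": TCP orientation; "ft_force": force on the tool from outside, world axes, zero at the start; "ft_torque": the same for the moment, N m; "grip_width": finger opening in m; "grasp_force": force on a finger pad.
Only numpy, scipy, OpenCV 4.12 (cv2) and the standard library are available. Lean on these libraries where they do the work, as an engineer would, in place of code of your own. Each camera call takes 0.05 s, during which the arm holds its last target. There are 200 camera calls.

### The job

Take the standing screw key by its square grip and, fitting its slotted foot over each of the two bar-headed screws on the sloping cover of the stall's power box, turn both clockwise until they are fully closed against their stops, in line with the marks. Turn the screws only with the key, never with the gripper, then stand the key upright on the table again and let go, leaving the things around where they are.

Things in the scene. Friction and masses are not known exactly. Their poses are not given: they have to be found in the camera images.
- power_box: fixed grey power box 150 x 200 x 45 mm with white cover, tilted 30 degrees on a tube stand, the cover sloping down toward the robot; origin on the table under its middle, x to its high back edge (126 mm high), y to its left. The cover's centre is 88 mm above the table. Two bar-headed screws on the cover, left and right of its dark window
- screw_left_foot (a point): point on the left screw's axis (seen from the robot) at the cover surface, turning with the screw: z along the axis, out of the cover (30 degrees from vertical, leaning to the box's low side), x along the bar. The bar is plain steel, 48 mm long (x), 9 mm thick (y), and stands 16 mm off the cover. The two screws are 110 mm apart
- screw_right_foot (a point): point on the right screw's axis (seen from the robot) at the cover surface, turning with the screw: z along the axis, out of the cover (30 degrees from vertical, leaning to the box's low side), x along the bar. The bar is plain steel, 48 mm long (x), 9 mm thick (y), and stands 16 mm off the cover. The two screws are 110 mm apart
- screw_left (a joint): turn of the left screw. 0 = closed against its stop, bar straight up and down the slope, in line with the two small raised marks; positive = open, counter-clockwise seen looking onto the cover. Starts 0.8 to 1.4, travels 0 to 1.7, stays where it is left, takes about 0.12 N m to turn
- screw_right (a joint): turn of the right screw. 0 = closed against its stop, bar straight up and down the slope, in line with the two small raised marks; positive = open, counter-clockwise seen looking onto the cover. Starts 0.8 to 1.4, travels 0 to 1.7, stays where it is left, takes about 0.12 N m to turn
- key: loose key standing upright on its foot, 112 mm tall, 0.22 kg. Origin: centre of the foot's underside, z up the key. Foot dark steel 50 x 50 x 31 mm; through it along key x, open below and at both ends, a slot 16 mm wide, 19 mm deep: 3.5 mm spare each side of a screw's bar, about 0.15 rad of play. Neck 20 mm round; black grip 24 mm square, 52 to 110 mm above the underside, flats square to x and y
- ink_bottle: bystander: small white and pink bottle with black cap, 33 mm across, 62 mm tall, standing to the right of the power box; origin at centre of its underside
- cup: bystander: yellow cup 65 x 75 x 80 mm; origin at centre of its underside
- curd: bystander: cream curd wheel 117 mm across, 35 mm high, near the cup on the right; origin at centre of its underside
- tub: bystander: yellow tub 118 mm across, 46 mm high, to the left of the power box; origin at centre of its underside

How it is judged:
By the outcome, as a careful person would: the job done as asked, in the order asked, and still so for the second after the job is handed in, with the robot touching nothing.
It also fails if it takes over 64 s, if anything falls off the work surface, if the arm or the gripper's body presses on something with over 40 N, if the wrist force passes 120 N, or if a joint passes its speed limit or range.

## Working session

There is one attempt and no reset: what is moved stays moved. The work goes in short steps, Python scripts to look and compute and a tool call to move; the robot and the scene stay as the last step left them, time stands still between calls to the robot, and variables do not carry over. Pictures are saved under pics/ and viewed, at most 10 in all, crops included, and the job is handed in when it is done.

Besides the shell and the picture viewer there is one more tool, called after "Emit:" by a JSON object that holds its "name" and its "arguments", one argument or row to a line. move_arm: Moves the arm, as the interface text tells. Its arguments: {"type":"object","properties":{"deltas":{"type":"array","items":{"type":"array","items":{"type":"number"}}}},"required":["deltas"]}

```bash
ls; mkdir -p pics; python3 - <<'E'
from workcell import bot
import cv2
for c in("top","side"):
    im=bot.camera(c); cv2.imwrite(f"pics/{c}0.png",im)
    print(c,bot.calibration(c))
    for q in("key","screw_left","screw_right","power_box","screw_left_foot"):
        for r in bot.outline_of(q,c)[:2]:
            ys,xs=r["pixels"].nonzero(); print(q,round(r["conf"],2),r["rect"],xs.mean().round(1),ys.mean().round(1))
print(bot.get_obs())
E
```

```text
pics
top {'K': array([[564.26833375,   0.        , 312.32117828],
       [  0.        , 564.26833375, 227.11976372],
       [  0.        ,   0.        ,   1.        ]]), 'dist_coeffs': array([-0.15938006,  0.        ,  0.        ,  0.        ,  0.        ]), 'position': array([0.37475467, 0.07931119, 1.18702947]), 'orientation': array([-0.69736837,  0.71389823, -0.04804895,  0.04144836])}
key 0.77 [446.9, 248.4, 33.7, 24.0] 461.9 259.6
key 0.65 [215.2, 227.2, 24.4, 12.5] 227.8 235.6
screw_left 0.63 [215.9, 231.4, 25.9, 9.7] 228.1 235.7
screw_right 0.68 [274.2, 222.5, 23.9, 8.1] 283.3 223.8
power_box 0.64 [200.5, 178.3, 112.3, 92.4] 255.2 223.4
screw_left_foot 0.55 [219.3, 231.7, 20.2, 10.7] 228.9 235.6
side {'K': array([[478.18719364,   0.        , 324.1761198 ],
       [  0.        , 478.18719364, 241.36397165],
       [  0.        ,   0.        ,   1.        ]]), 'dist_coeffs': array([-0.02399478,  0.        ,  0.        ,  0.        ,  0.        ]), 'position': array([ 0.37953269, -0.86727103,  0.60480231]), 'orientation': array([ 0.86351026, -0.05983554,  0.02932545, -0.49990974]
[... 239 characters left out ...]
_pos': array([-1.19800415e+00,  2.40606277e-01,  5.03072088e-03,  1.33517858e+00,
       -3.20774523e-06,  1.57075182e+00]), 'joint_vel': array([-4.87837350e-04, -9.82449213e-04, -6.57539510e-04,  1.68931786e-03,
        2.78374657e-04, -3.11344157e-05]), 'tau': array([-6.14355969e-06, -3.71977472e+01,  2.52569729e+01,  1.53258745e-03,
       -6.25255666e-05,  3.18796893e-06]), 'eef_pos': array([ 0.18211603, -0.46567855,  0.23931508]), 'tool_rot': array([9.82674363e-01, 1.85340486e-01, 2.33300630e-06, 2.10283092e-05]), 'ft_force': array([-0.76552155,  0.05532221,  0.72871728]), 'ft_torque': array([ 0.09120584,  0.0653826 , -0.00254672]), 'grasp_force': 0.0, 'grip_width': 0.08549183260622446}
```

```bash
python3 - <<'E'
import cv2
a=cv2.imread("pics/top0.png")[150:350,180:500]; cv2.imwrite("pics/topc.png",cv2.resize(a,None,fx=2.5,fy=2.5,interpolation=cv2.INTER_CUBIC))
a=cv2.imread("pics/side0.png")[160:400,210:530]; cv2.imwrite("pics/sidec.png",cv2.resize(a,None,fx=2.5,fy=2.5,interpolation=cv2.INTER_CUBIC))
E
```

```text
(no output)
```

View pics/topc.png

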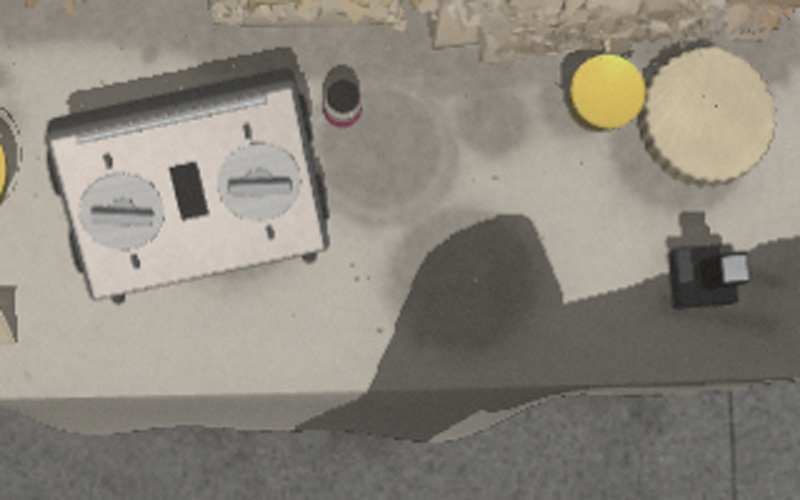

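View pics/sidec.png

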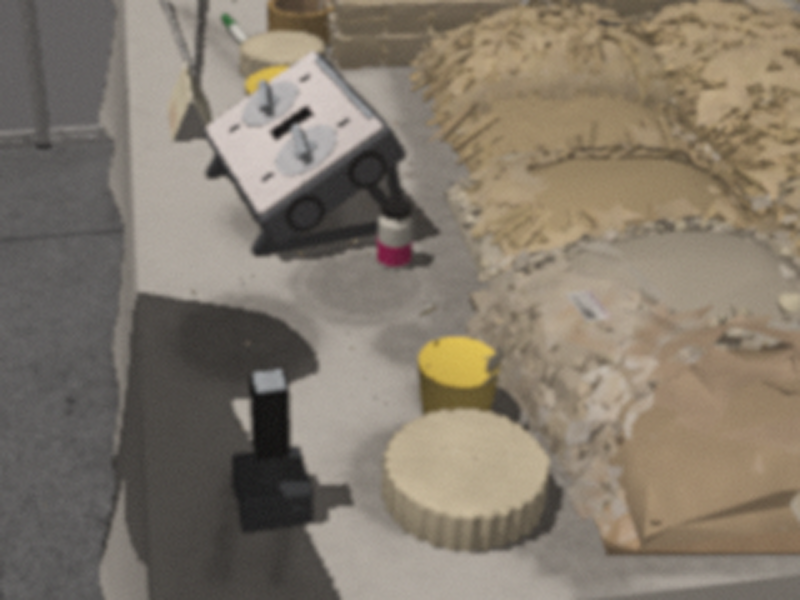

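View pics/top0.png

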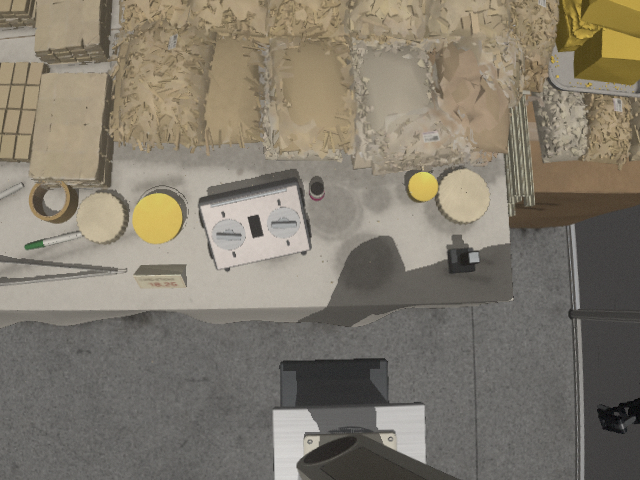

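```bash
cat > h.py <<'E'
import numpy as np,cv2
from workcell import bot
from scipy.spatial.transform import Rotation as R
from scipy.optimize import least_squares
C={c:bot.calibration(c) for c in("top","side")}
def proj(c,P):
    k=C[c];r=R.from_quat(k["orientation"]).inv()
    return cv2.projectPoints(np.atleast_2d(P).astype(float),r.as_rotvec(),-r.apply(k["position"]),k["K"],k["dist_coeffs"])[0][:,0]
def ray(c,uv,z):
    k=C[c];n=cv2.undistortPoints(np.array([[uv]],float),k["K"],k["dist_coeffs"])[0,0]
    d=R.from_quat(k["orientation"]).apply([*n,1]);return k["position"]+d*(z-k["position"][2])/d[2]
E
python3 - <<'E'
from h import *
t=lambda x,y:(180+x/2.5,150+y/2.5)
s=lambda x,y:(210+x/2.5,160+y/2.5)
print("key top",ray("top",t(735,268),.111),ray("side",s(269,380),.111))
for p in [(672,248),(672,308),(738,306)]:print("foot",ray("top",t(*p),.031 ))
print("side foot bot",ray("side",s(242,529),0),ray("side",s(313,523),0))
# cover fit: x,y,yaw
obs=[("top",t(122,211),(0,.055,.003)),("top",t(260,181),(0,-.055,.003)),("side",s(270,103),(0,.055,.003)),("side",s(306,148),(0,-.055,.003)),
("top",t(50,137),(.075,.1,0)),("top",t(296,82),(.075,-.1,0)),("top",t(95,299),(-.075,.1,0)),("top",t(327,246),(-.075,-.1,0)),
("side",s(262,212),(-.075,-.1,0)),("side",s(316,56),(.075,.1,0)),("side",s(208,130),(-.075,.1,0)),("side",s(392,130),(.075,-.1,0))]
def cov(v):return R.from_euler("ZY",[v[2],-np.pi/6]),np.array([v[0],v[1],v[3] if len(v)>3 else .088])
def f(v):
    r,o=cov(v);return np.concatenate([proj(c,o+r.apply(q))[0]-np.array(u) for c,u,q in obs])
for v0 in([.4,.15,.2],[.4,.15,.2,.088]):
    q=least_squares(f,v0,loss="soft_l1");v=q.x;print(v);print(f(v).reshape(-1,2).round(1).tolist())
v=least_squares(f,[.4,.15,.2],loss="soft_l1").x
r,o=cov(v)
# bar angle fit
for nm,y,e in(("L",.055,[t(90,208),t(153,213)]),("R",-.055,[t(228,186),t(291,184)])):
    g=lambda a:np.concatenate([proj("top",o+r.apply([sg*.024*np.cos(a[0])+a[1],y+a[2]+sg*.024*np.sin(a[0]),.016]))[0]-np.array(w) for sg,w in((1,e[0]),(-1,e[1]))])
    b=least_squares(g,[1.2,0,0]);print(nm,b.x,b.fun,"foot",o+r.apply([0,y,0]))
a=cv2.imread("pics/side0.png")[300:385,290:355];b=cv2.imread("pics/top0.png")[235:285,435:490]
g=lambda i:cv2.resize(np.clip((i/255.)**.45*255,0,255).astype(np.uint8),(390,500),interpolation=cv2.INTER_CUBIC)
cv2.imwrite("pics/keyc.png",np.hstack([g(a),g(b)]))
E
```

```text
key top [ 0.44562442 -0.24468114  0.111     ] [ 0.44723871 -0.24549367  0.111     ]
foot [ 0.46905177 -0.21586951  0.031     ]
foot [ 0.41923232 -0.21337835  0.031     ]
foot [ 0.41916741 -0.26962296  0.031     ]
side foot bot [ 0.42414841 -0.26617014  0.        ] [ 0.47349253 -0.26748917  0.        ]
[0.51754364 0.17607875 0.20080296]
[[0.9, -0.8], [0.4, -1.1], [-0.3, -1.0], [0.2, -0.3], [-2.6, -1.7], [0.7, -2.6], [-0.8, 1.7], [3.0, 1.0], [-1.7, 2.6], [-0.2, -4.8], [-3.6, -1.1], [-0.0, -2.9]]
[0.51802126 0.17743962 0.19696573 0.08282426]
[[0.5, -0.8], [-0.2, -0.9], [-0.0, 0.6], [0.2, 1.4], [-2.7, -1.7], [0.2, -2.1], [-1.2, 1.4], [2.2, 1.2], [-1.7, 4.3], [0.0, -3.2], [-3.3, 0.4], [-0.1, -1.1]]
L [1.24405610e+00 4.51586416e-03 7.37072327e-04] [ 0.19852359  0.01536997 -0.19977803 -0.01900572] foot [0.50657354 0.22997362 0.088     ]
R [ 1.36650412e+00 -7.72841684e-05  2.10244984e-03] [ 0.2564326  -0.0039881  -0.25861546 -0.00053587] foot [0.52851373 0.12218388 0.088     ]
```

View pics/keyc.png

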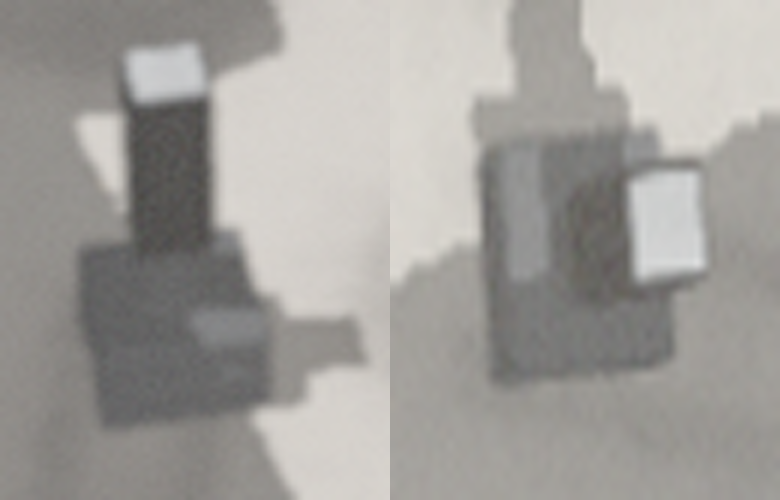

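```bash
cat >> h.py <<'E'
def plan(p,r,n,grip,p0=None,r0=None):
    "rows from the present (or given) pose to p, r"
    s=bot.get_obs();p0=s["eef_pos"] if p0 is None else p0;r0=R.from_quat(s["tool_rot"]) if r0 is None else r0
    w=(r0.inv()*r).as_rotvec();d=(np.array(p)-p0)/n
    print("total mm",((np.array(p)-p0)*1e3).round(1),"deg",np.degrees(w).round(1))
    for i in range(n):
        ri=r0*R.from_rotvec(w*i/n)
        print("[%g,"%grip,",".join("%.1f"%x for x in [*ri.inv().apply(d)*1e3,*np.degrees(w/n)]),"],",sep="",end="")
    print()
def down(yaw):return R.from_euler("ZX",[yaw,np.pi])
E
python3 - <<'E'
from h import *
plan([.447,-.243,.2],down(-.04),20,1)
E
```

```text
total mm [264.9 222.7 -39.3] deg [ 0.  -0.  23.7]
[1,16.4,-5.5,2.0,0.0,-0.0,1.2],[1,16.3,-5.9,2.0,0.0,-0.0,1.2],[1,16.1,-6.2,2.0,0.0,-0.0,1.2],[1,16.0,-6.5,2.0,0.0,-0.0,1.2],[1,15.9,-6.9,2.0,0.0,-0.0,1.2],[1,15.7,-7.2,2.0,0.0,-0.0,1.2],[1,15.6,-7.5,2.0,0.0,-0.0,1.2],[1,15.4,-7.8,2.0,0.0,-0.0,1.2],[1,15.3,-8.2,2.0,0.0,-0.0,1.2],[1,15.1,-8.5,2.0,0.0,-0.0,1.2],[1,14.9,-8.8,2.0,0.0,-0.0,1.2],[1,14.7,-9.1,2.0,0.0,-0.0,1.2],[1,14.5,-9.4,2.0,0.0,-0.0,1.2],[1,14.3,-9.7,2.0,0.0,-0.0,1.2],[1,14.1,-10.0,2.0,0.0,-0.0,1.2],[1,13.9,-10.3,2.0,0.0,-0.0,1.2],[1,13.7,-10.6,2.0,0.0,-0.0,1.2],[1,13.5,-10.8,2.0,0.0,-0.0,1.2],[1,13.3,-11.1,2.0,0.0,-0.0,1.2],[1,13.0,-11.4,2.0,0.0,-0.0,1.2],
```

Emit:
{"name": "move_arm", "arguments": {
  "deltas": [
    [1,16.4,-5.5,2,0,0,1.2],
    [1,16.3,-5.9,2,0,0,1.2],
    [1,16.1,-6.2,2,0,0,1.2],
    [1,16,-6.5,2,0,0,1.2],
    [1,15.9,-6.9,2,0,0,1.2],
    [1,15.7,-7.2,2,0,0,1.2],
    [1,15.6,-7.5,2,0,0,1.2],
    [1,15.4,-7.8,2,0,0,1.2],
    [1,15.3,-8.2,2,0,0,1.2],
    [1,15.1,-8.5,2,0,0,1.2]
  ]
}}

```text
clock: 1.43
eef_pos: [0.3154, -0.354, 0.2193]
tool_rot: [0.997, 0.081, 0.0, 0.0]
ft_force: [-0.2, -0.6, 1.2]
grip_width: 0.0858
grasp_force: 0.0
```

Emit:
{"name": "move_arm", "arguments": {
  "deltas": [
    [1,14.9,-8.8,2,0,0,1.2],
    [1,14.7,-9.1,2,0,0,1.2],
    [1,14.5,-9.4,2,0,0,1.2],
    [1,14.3,-9.7,2,0,0,1.2],
    [1,14.1,-10,2,0,0,1.2],
    [1,13.9,-10.3,2,0,0,1.2],
    [1,13.7,-10.6,2,0,0,1.2],
    [1,13.5,-10.8,2,0,0,1.2],
    [1,13.3,-11.1,2,0,0,1.2],
    [1,13,-11.4,2,0,0,1.2]
  ]
}}

```text
clock: 2.27
eef_pos: [0.4482, -0.2432, 0.1993]
tool_rot: [1.0, -0.024, 0.0, 0.0]
ft_force: [-0.5, -0.6, 0.2]
grip_width: 0.0856
grasp_force: 0.0
```

```bash
python3 - <<'E'
from h import *
s=bot.get_obs();print(s["joint_pos"].round(3),s["eef_pos"],s["clock"])
plan([.447,-.243,.072],down(-.04),9,1)
E
```

```text
[-0.497  0.281 -0.047  1.243 -0.     2.692] [ 0.44824949 -0.24318394  0.19928332] 2.2667
total mm [  -1.2    0.2 -127.3] deg [ 0.  -0.  -0.4]
[1,-0.1,-0.0,14.1,0.0,-0.0,-0.0],[1,-0.1,-0.0,14.1,0.0,-0.0,-0.0],[1,-0.1,-0.0,14.1,0.0,-0.0,-0.0],[1,-0.1,-0.0,14.1,0.0,-0.0,-0.0],[1,-0.1,-0.0,14.1,0.0,-0.0,-0.0],[1,-0.1,-0.0,14.1,0.0,-0.0,-0.0],[1,-0.1,-0.0,14.1,0.0,-0.0,-0.0],[1,-0.1,-0.0,14.1,0.0,-0.0,-0.0],[1,-0.1,-0.0,14.1,0.0,-0.0,-0.0],
```

Emit:
{"name": "move_arm", "arguments": {
  "deltas": [
    [1,-1.2,0,6,0,0,-7],
    [1,0,0,6,0,0,-7],
    [1,0,0,6,0,0,-7],
    [1,0,0,6,0,0,-7],
    [1,0,0,6,0,0,-7],
    [1,0,0,6,0,0,-7],
    [1,0,0,6,0,0,-7],
    [1,0,0,6,0,0,-7],
    [1,0,0,6,0,0,-7],
    [1,0,0,6,0,0,-7]
  ]
}}

```text
clock: 3.1
eef_pos: [0.4465, -0.2437, 0.1391]
tool_rot: [0.83, 0.557, 0.0, 0.0]
ft_force: [1.0, 0.4, -0.4]
grip_width: 0.0852
grasp_force: 0.0
```

Emit:
{"name": "move_arm", "arguments": {
  "deltas": [
    [1,0,0,6,0,0,-7],
    [1,0,0,6,0,0,-7],
    [1,0,0,0,0,0,-6]
  ]
}}

```text
clock: 3.35
eef_pos: [0.4457, -0.2433, 0.1261]
tool_rot: [0.721, 0.693, -0.0, -0.001]
ft_force: [-0.6, -0.5, -0.6]
grip_width: 0.0853
grasp_force: 0.0
```

```bash
python3 - <<'E'
from h import *
s=bot.get_obs();print(s["joint_pos"].round(3),s["eef_pos"],s["clock"])
plan([.447,-.243,.072],down(-.04+np.pi/2),5,1)
im=bot.camera("top")[225:290,425:495];jm=bot.camera("side")[260:390,270:380]
cv2.imwrite("pics/pre.png",np.hstack([cv2.resize(im,None,fx=5.5,fy=7),cv2.resize(jm,(385,455))]))
E
```

```text
[-0.5    0.336 -0.172  1.065 -0.     1.111] [ 0.44566548 -0.24331999  0.12609987] 3.35
total mm [  1.3   0.3 -54.1] deg [-0.1 -0.1 -0. ]
[1,0.1,0.3,10.8,-0.0,-0.0,-0.0],[1,0.1,0.3,10.8,-0.0,-0.0,-0.0],[1,0.1,0.3,10.8,-0.0,-0.0,-0.0],[1,0.1,0.3,10.8,-0.0,-0.0,-0.0],[1,0.1,0.3,10.8,-0.0,-0.0,-0.0],
```

View pics/pre.png

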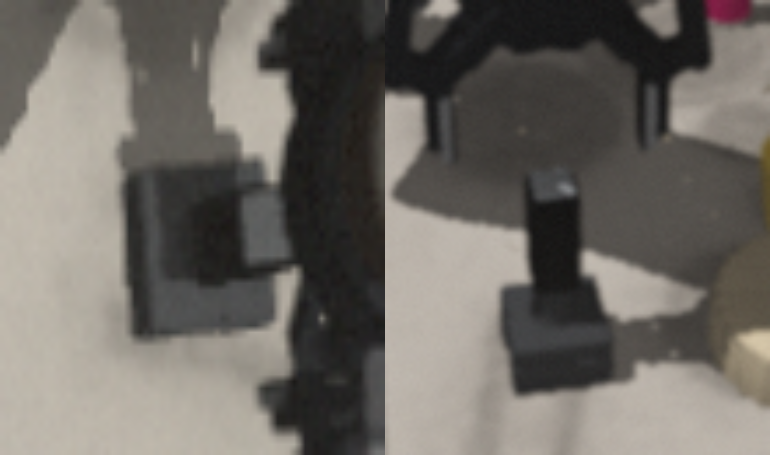

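Emit:
{"name": "move_arm", "arguments": {
  "deltas": [
    [1,0.1,0.3,10.8,0,0,0],
    [1,0.1,0.3,10.8,0,0,0],
    [1,0.1,0.3,10.8,0,0,0],
    [1,0.1,0.3,10.8,0,0,0],
    [1,0.1,0.3,10.8,0,0,0],
    [0.1,0,0,0,0,0,0],
    [0.1,0,0,0,0,0,0],
    [0.1,0,0,0,0,0,0],
    [0.1,0,0,0,0,0,0],
    [0.1,0,0,0,0,0,0]
  ]
}}

```text
clock: 4.28
eef_pos: [0.4484, -0.2436, 0.0742]
tool_rot: [0.723, 0.69, 0.0, 0.001]
ft_force: [0.5, 0.4, 0.9]
grip_width: 0.0258
grasp_force: 6.9
```

Emit:
{"name": "move_arm", "arguments": {
  "deltas": [
    [0.1,0,0,0,0,0,0],
    [0,0,0,0,0,0,0],
    [0,0,0,0,0,0,0]
  ]
}}

```text
clock: 4.53
eef_pos: [0.4485, -0.2434, 0.0742]
tool_rot: [0.723, 0.691, 0.0, 0.001]
ft_force: [-0.4, 1.3, 5.7]
grip_width: 0.024
grasp_force: 57.9
```

```bash
python3 - <<'E'
import cv2,numpy as np
a=cv2.imread("pics/top0.png")[195:270,200:310];b=cv2.imread("pics/side0.png")[180:255,285:375]
g=lambda i,f:cv2.resize(i,None,fx=f,fy=f,interpolation=cv2.INTER_CUBIC)
A=g(a,4);B=g(b,4);cv2.imwrite("pics/box.png",np.hstack([A,B]))
E
```

```text
(no output)
```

View pics/box.png

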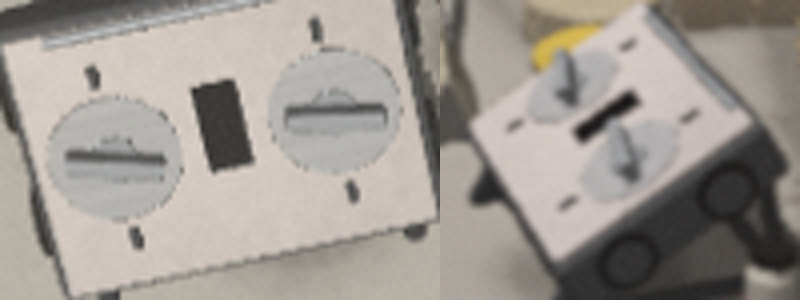

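Emit:
{"name": "move_arm", "arguments": {
  "deltas": [
    [0,0,0,-20,0,0,0],
    [0,0,0,-25,0,0,0],
    [0,0,0,-25,0,0,0],
    [0,0,0,-25,0,0,0],
    [0,0,0,-25,0,0,0],
    [0,0,0,-25,0,0,0],
    [0,0,0,-25,0,0,0],
    [0,0,0,-25,0,0,0],
    [0,0,0,-10,0,0,0]
  ]
}}

```text
clock: 5.28
eef_pos: [0.4488, -0.2439, 0.2813]
tool_rot: [0.723, 0.691, 0.001, 0.002]
ft_force: [0.8, -1.1, -2.6]
grip_width: 0.0238
grasp_force: 58.2
```

```bash
cat > fit.py <<'E'
from h import *
T=lambda x,y:(200+x/4,195+y/4)
S=lambda x,y:(285+(x-440)/4,180+y/4)
M=[("top",T(93,77),1,1),("top",T(136,238),1,-1),("top",T(316,29),-1,1),("top",T(352,191),-1,-1),
("side",S(628,45),1,1),("side",S(515,125),1,-1),("side",S(690,116),-1,1),("side",S(567,202),-1,-1)]
def cov(v):return R.from_euler("ZY",[v[2],-np.pi/6]),np.array(v[:2].tolist()+[v[4]])
def f(v):
    r,o=cov(v);return np.concatenate([proj(c,o+r.apply([s*v[3],.055*y,.001]))[0]-np.array(u) for c,u,y,s in M]+[[(v[4]-.088)/.002*1]])
q=least_squares(f,[.517,.176,.2,.05,.088]);V=q.x;Rc,O=cov(V)
FT={"L":O+Rc.apply([0,.055,0]),"R":O+Rc.apply([0,-.055,0])}
N=Rc.apply([0,0,1])
TH={"L":1.24,"R":1.37}
def pose(s,th,h,L=.0742,off=(0,0)):
    "tool pose with the key foot h above the cover of screw s, slot at angle th; off = key axis in tool x,y"
    y=Rc.apply([np.cos(th),np.sin(th),0]);r=R.from_matrix(np.c_[np.cross(y,-N),y,-N])
    return FT[s]+N*(L+h)-r.apply([*off,0]),r
E
python3 - <<'E'
from fit import *
print(V,q.fun.round(1),FT)
im=cv2.imread("pics/top0.png");big=cv2.resize(im[195:270,200:310],None,fx=7,fy=7,interpolation=cv2.INTER_CUBIC)
def dr(y,th,z,col):
    P=[O+Rc.apply(np.array([a*.024*np.cos(th)-b*.0045*np.sin(th),y+a*.024*np.sin(th)+b*.0045*np.cos(th),z])) for a,b in((1,1),(1,-1),(-1,-1),(-1,1))]
    cv2.polylines(big,[((proj("top",P)-[200,195]+.5)*7).astype(int)],True,col,1)
for y,th in((.055,1.24),(-.055,1.37)):
    dr(y,th,.016,(0,0,255));dr(y,th,.003,(255,0,0))
cv2.imwrite("pics/ov.png",big)
p,r=pose("R",1.37,.06);print(p)
plan(p,r,20,0)
E
```

```text
[0.5151937  0.17775393 0.19138349 0.04404164 0.08677366] [ 0.2 -0.4  0.2 -0.4  0.  -0.4 -0.  -0.3 -0.5 -0.3 -0.5 -0.2 -0.6 -0.1
 -0.3  0.  -0.6] {'L': array([0.50473174, 0.23174974, 0.08677366]), 'R': array([0.52565565, 0.12375812, 0.08677366])}
[0.45978076 0.11099453 0.20299427]
total mm [ 11.  354.9 -78.3] deg [-28.1 -17.7 -89.8]
[0,17.8,-0.3,3.9,-1.4,-0.9,-4.5],[0,17.8,1.0,3.6,-1.4,-0.9,-4.5],[0,17.7,2.3,3.4,-1.4,-0.9,-4.5],[0,17.5,3.6,3.2,-1.4,-0.9,-4.5],[0,17.2,4.9,3.0,-1.4,-0.9,-4.5],[0,16.9,6.2,2.9,-1.4,-0.9,-4.5],[0,16.4,7.4,2.8,-1.4,-0.9,-4.5],[0,15.8,8.6,2.7,-1.4,-0.9,-4.5],[0,15.1,9.7,2.7,-1.4,-0.9,-4.5],[0,14.3,10.8,2.8,-1.4,-0.9,-4.5],[0,13.5,11.9,2.8,-1.4,-0.9,-4.5],[0,12.6,12.8,2.9,-1.4,-0.9,-4.5],[0,11.6,13.7,3.1,-1.4,-0.9,-4.5],[0,10.5,14.5,3.2,-1.4,-0.9,-4.5],[0,9.4,15.2,3.5,-1.4,-0.9,-4.5],[0,8.3,15.8,3.7,-1.4,-0.9,-4.5],[0,7.1,16.3,4.0,-1.4,-0.9,-4.5],[0,5.8,16.7,4.3,-1.4,-0.9,-4.5],[0,4.6,17.0,4.6,-1.4,-0.9,-4.5],[0,3.3,17.2,5.0,-1.4,-0.9,-4.5],
```

View pics/ov.png

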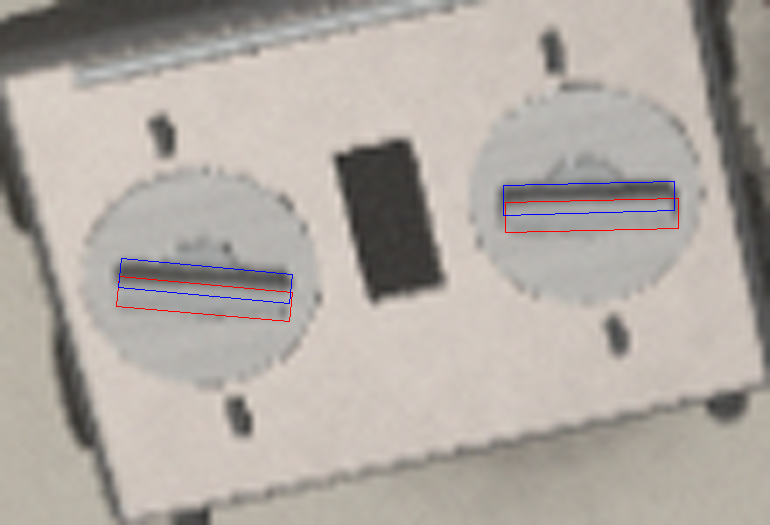

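Emit:
{"name": "move_arm", "arguments": {
  "deltas": [
    [0,17.8,-0.3,3.9,-1.4,-0.9,-4.5],
    [0,17.8,1.0,3.6,-1.4,-0.9,-4.5],
    [0,17.7,2.3,3.4,-1.4,-0.9,-4.5],
    [0,17.5,3.6,3.2,-1.4,-0.9,-4.5],
    [0,17.2,4.9,3.0,-1.4,-0.9,-4.5],
    [0,16.9,6.2,2.9,-1.4,-0.9,-4.5],
    [0,16.4,7.4,2.8,-1.4,-0.9,-4.5],
    [0,15.8,8.6,2.7,-1.4,-0.9,-4.5],
    [0,15.1,9.7,2.7,-1.4,-0.9,-4.5],
    [0,14.3,10.8,2.8,-1.4,-0.9,-4.5]
  ]
}}

```text
clock: 6.12
eef_pos: [0.4517, -0.0648, 0.2375]
tool_rot: [0.396, 0.908, 0.026, 0.138]
ft_force: [0.7, 0.1, -2.7]
grip_width: 0.0237
grasp_force: 58.5
```

Emit:
{"name": "move_arm", "arguments": {
  "deltas": [
    [0,13.5,11.9,2.8,-1.4,-0.9,-4.5],
    [0,12.6,12.8,2.9,-1.4,-0.9,-4.5],
    [0,11.6,13.7,3.1,-1.4,-0.9,-4.5],
    [0,10.5,14.5,3.2,-1.4,-0.9,-4.5],
    [0,9.4,15.2,3.5,-1.4,-0.9,-4.5],
    [0,8.3,15.8,3.7,-1.4,-0.9,-4.5],
    [0,7.1,16.3,4.0,-1.4,-0.9,-4.5],
    [0,5.8,16.7,4.3,-1.4,-0.9,-4.5],
    [0,4.6,17.0,4.6,-1.4,-0.9,-4.5],
    [0,3.3,17.2,5.0,-1.4,-0.9,-4.5]
  ]
}}

```text
clock: 6.95
eef_pos: [0.4565, 0.1123, 0.1976]
tool_rot: [0.001, 0.967, 0.049, 0.252]
ft_force: [-0.1, -0.1, -2.8]
grip_width: 0.0237
grasp_force: 58.5
```

```bash
python3 - <<'E'
from fit import *
s=bot.get_obs();print(s["joint_pos"].round(2),s["eef_pos"],s["clock"])
p,r=pose("R",1.37,.025);plan(p,r,4,0)
tr=R.from_quat(s["tool_rot"])
A=[]
for c,(x,y,w,h) in(("top",(230,170,100,100)),("side",(290,140,100,100))):
    im=bot.camera(c);b=cv2.resize(im[y:y+h,x:x+w],None,fx=4,fy=4,interpolation=cv2.INTER_CUBIC)
    P=lambda q:((proj(c,s["eef_pos"]+tr.apply(np.array(q)*1e-3))-[x,y]+.5)*4).astype(int)
    sq=lambda e,z:cv2.polylines(b,[P([(e,e,z),(e,-e,z),(-e,-e,z),(-e,e,z)])],True,(0,0,255),1)
    sq(25,74.2);sq(25,43.2)
    A.append(b)
cv2.imwrite("pics/hov.png",np.hstack(A))
E
```

```text
[ 0.26 -0.14 -0.66  0.54 -0.04  0.26] [0.45645869 0.11229002 0.1975832 ] 6.95
total mm [ 20.5   2.  -24.9] deg [-0.1 -0.3  0.5]
[0,-1.4,-0.2,7.9,-0.0,-0.1,0.1],[0,-1.4,-0.2,8.0,-0.0,-0.1,0.1],[0,-1.4,-0.2,8.0,-0.0,-0.1,0.1],[0,-1.4,-0.2,8.0,-0.0,-0.1,0.1],
```

View pics/hov.png

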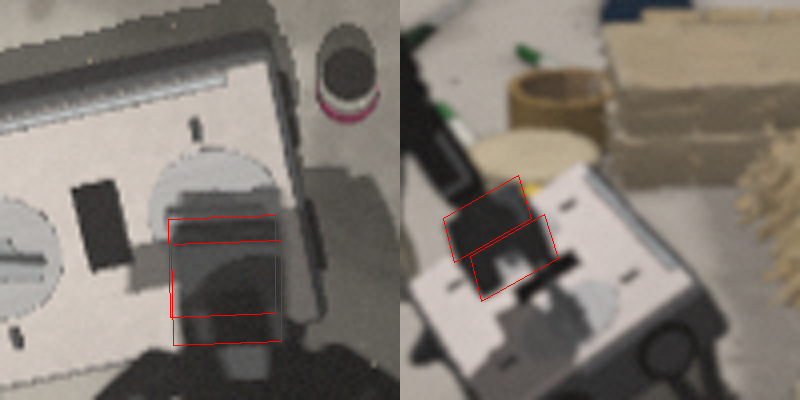

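```bash
cat > kfit.py <<'E'
from fit import *
def kfit(cams=("side","top")):
    s=bot.get_obs();tr=R.from_quat(s["tool_rot"])
    for c in cams:
        m=bot.outline_of("key",c)
        if not m: print(c,"none");continue
        m0=m[0]["pixels"].astype(np.uint8);print(c,m[0]["conf"],m[0]["rect"],m0.sum())
        x,y,w,h=[int(a) for a in m[0]["rect"]];k=8
        m1=cv2.resize(m0[y-12:y+h+12,x-12:x+w+12],None,fx=k,fy=k,interpolation=cv2.INTER_LINEAR)>0
        def iou(o,foot=True):
            im=np.zeros(m1.shape,np.uint8)
            for e,z0,z1 in((25,74.2,43.2),):
                Q=np.array([(a*e,b*e,z) for a in(1,-1) for b in(1,-1) for z in(z0,z1)],float)+o
                u=((proj(c,s["eef_pos"]+tr.apply(Q*1e-3))-[x-12,y-12]+.5)*k)
                cv2.fillConvexPoly(im,cv2.convexHull(u.astype(np.float32)).astype(int),1)
            return (im.astype(bool)&m1).sum()/(im.astype(bool)|m1).sum()
        g=[(iou((a,b,d)),a,b,d) for a in range(-5,6) for b in(-2,0,2) for d in(-2,0,2)]
        print([tuple(np.round(t,3).tolist()) for t in sorted(g)[::-1][:6]], "zero",iou((0,0,0)).round(3))
E
python3 -c "
from kfit import *
kfit()"
```

```text
side 0.75 [297.7, 167.2, 29.7, 46.1] 589
[(0.766, -1.0, 2.0, 0.0), (0.764, -2.0, -2.0, -2.0), (0.763, -1.0, 0.0, 0.0), (0.763, -1.0, -2.0, -2.0), (0.761, -1.0, 2.0, 2.0), (0.76, -2.0, 0.0, 0.0)] zero 0.755
top 0.97 [271.9, 223.6, 29.1, 41.1] 868
[(0.765, 1.0, 0.0, 0.0), (0.765, 1.0, 0.0, 2.0), (0.765, 0.0, 0.0, -2.0), (0.764, 2.0, 0.0, 2.0), (0.762, 0.0, 0.0, 0.0), (0.76, -1.0, 0.0, -2.0)] zero 0.762
```

Emit:
{"name": "move_arm", "arguments": {
  "deltas": [
    [0,-1.4,-0.2,8,0,-0.1,0.1],
    [0,-1.4,-0.2,8,0,-0.1,0.1],
    [0,-1.4,-0.2,8,0,-0.1,0.1],
    [0,-1.4,-0.2,6,0,0,0.1],
    [0,0,0,0,0,0,0],
    [0,0,0,0,0,0,0]
  ]
}}

```text
clock: 7.65
eef_pos: [0.4777, 0.1133, 0.1755]
tool_rot: [0.007, 0.966, 0.049, 0.255]
ft_force: [-0.3, 0.3, -3.3]
grip_width: 0.0235
grasp_force: 58.7
```

```bash
python3 - <<'E'
from kfit import *
s=bot.get_obs();print(s["eef_pos"])
p,r=pose("R",1.37,.0);plan(p,r,4,0)
kfit(("side",))
E
```

```text
[0.47768622 0.1132535  0.17545017]
total mm [ 11.5   3.4 -24.4] deg [-0.2  0.1 -0.2]
[0,0.5,0.2,6.8,-0.0,0.0,-0.1],[0,0.5,0.2,6.8,-0.0,0.0,-0.1],[0,0.5,0.2,6.8,-0.0,0.0,-0.1],[0,0.5,0.2,6.8,-0.0,0.0,-0.1],
side 0.75 [297.7, 167.2, 29.7, 46.1] 589
[(0.256, 5.0, 2.0, -2.0), (0.249, 4.0, 2.0, -2.0), (0.245, 5.0, 0.0, -2.0), (0.242, 3.0, 2.0, -2.0), (0.239, 4.0, 0.0, -2.0), (0.233, 2.0, 2.0, -2.0)] zero 0.188
```

Emit:
{"name": "move_arm", "arguments": {
  "deltas": [
    [0,1,0.4,4,0,0,0],
    [0,1,0.4,4,0,0,0],
    [0,0,0,2,0,0,0],
    [0,0,0,2,0,0,0],
    [0,0,0,2,0,0,0],
    [0,0,0,1,0,0,0],
    [0,0,0,0,0,0,0]
  ]
}}

```text
clock: 8.28
eef_pos: [0.4834, 0.116, 0.1622]
tool_rot: [0.006, 0.966, 0.05, 0.255]
ft_force: [-0.0, -0.3, -2.2]
grip_width: 0.0234
grasp_force: 58.7
```

Emit:
{"name": "move_arm", "arguments": {
  "deltas": [
    [0,0,0,2.5,0,0,0],
    [0,0,0,2.5,0,0,0],
    [0,0,0,2,0,0,0],
    [0,0,0,1.5,0,0,0],
    [0,0,0,1,0,0,0],
    [0,0,0,0,0,0,0]
  ]
}}

```text
clock: 8.78
eef_pos: [0.488, 0.1168, 0.1539]
tool_rot: [0.006, 0.966, 0.05, 0.255]
ft_force: [-0.2, -0.5, -2.7]
grip_width: 0.0235
grasp_force: 58.7
```

```bash
python3 - <<'E'
from fit import *
s=bot.get_obs();print(s["eef_pos"],s["ft_force"],s["ft_torque"])
p,r=pose("R",1.37,0);e=R.from_quat(s["tool_rot"]).inv().apply(p-s["eef_pos"])*1e3;print(e)
print(np.degrees((R.from_quat(s["tool_rot"]).inv()*r).as_rotvec()))
E
```

```text
[0.48803308 0.11675371 0.15392383] [-0.15812373 -0.53835791 -2.7333133 ] [-0.12618239  0.80137569  0.05455663]
[ 0.377012   -0.35512499  3.08751989]
[-0.12866489  0.16097244 -0.18017607]
```

Emit:
{"name": "move_arm", "arguments": {
  "deltas": [
    [0,0,0,0,0,0,4],
    [0,0,0,0,0,0,7],
    [0,0,0,0,0,0,7],
    [0,0,0,0,0,0,7],
    [0,0,0,0,0,0,7],
    [0,0,0,0,0,0,7],
    [0,0,0,0,0,0,7],
    [0,0,0,0,0,0,7],
    [0,0,0,0,0,0,7],
    [0,0,0,0,0,0,0]
  ]
}}

```text
clock: 9.62
eef_pos: [0.4879, 0.1175, 0.1542]
tool_rot: [0.489, 0.833, 0.172, 0.196]
ft_force: [-0.5, 2.1, -3.1]
grip_width: 0.0234
grasp_force: 59.2
```

```bash
cat > chk.py <<'E'
import sys
from fit import *
k=sys.argv[1];s=bot.get_obs();t=R.from_quat(s["tool_rot"]);print(s["clock"],s["joint_pos"].round(2),s["ft_force"].round(1),"tool torque",t.inv().apply(s["ft_torque"]).round(2))
p,r=pose(k,0,0);print("to go mm",(t.inv().apply(p-s["eef_pos"])*1e3).round(1),"deg",np.degrees((t.inv()*r).as_rotvec()).round(1))
E
python3 chk.py R
```

```text
9.6167 [ 0.26 -0.02 -0.69  0.38 -0.03  1.31] [-0.5  2.1 -3.1] tool torque [ 0.54  0.71 -0.03]
to go mm [-0.8 -0.9  3.3] deg [ 0.1  0.1 18.2]
```

Emit:
{"name": "move_arm", "arguments": {
  "deltas": [
    [0,0,0,0,0,0,6],
    [0,0,0,0,0,0,6],
    [0,0,0,0,0,0,6],
    [0,0,0,0,0,0,3],
    [0,0,0,0,0,0,3],
    [0,0,0,0,0,0,0]
  ]
}}

```text
clock: 10.12
eef_pos: [0.4881, 0.1178, 0.1543]
tool_rot: [0.65, 0.714, 0.209, 0.156]
ft_force: [1.1, 3.7, -4.2]
grip_width: 0.023
grasp_force: 59.7
```

```bash
python3 chk.py R
```

```text
10.1167 [ 0.26 -0.02 -0.69  0.38 -0.03  1.72] [ 1.1  3.7 -4.2] tool torque [ 0.79  0.9  -0.05]
to go mm [-1.4 -0.7  3.3] deg [ 0.2  0.  -5.5]
```

Emit:
{"name": "move_arm", "arguments": {
  "deltas": [
    [0,0,0,0,0,0,2],
    [0,0,0,0,0,0,2],
    [0,0,0,0,0,0,0]
  ]
}}

```text
clock: 10.37
eef_pos: [0.4881, 0.1178, 0.1543]
tool_rot: [0.674, 0.691, 0.214, 0.149]
ft_force: [0.6, 5.1, -5.3]
grip_width: 0.0236
grasp_force: 60.0
```

```bash
python3 chk.py R
```

```text
10.3667 [ 0.26 -0.02 -0.69  0.38 -0.03  1.79] [ 0.6  5.1 -5.3] tool torque [ 0.89  1.08 -0.15]
to go mm [-1.4 -0.6  3.3] deg [ 0.2 -0.  -9.5]
```

Emit:
{"name": "move_arm", "arguments": {
  "deltas": [
    [0,0,0,0,0,0,2],
    [0,0,0,0,0,0,2],
    [0,0,0,0,0,0,0]
  ]
}}

```text
clock: 10.62
eef_pos: [0.4881, 0.1179, 0.1544]
tool_rot: [0.697, 0.668, 0.219, 0.141]
ft_force: [0.8, 5.3, -3.8]
grip_width: 0.0234
grasp_force: 67.4
```

```bash
python3 chk.py R
```

```text
10.6167 [ 0.26 -0.02 -0.69  0.38 -0.03  1.86] [ 0.8  5.3 -3.8] tool torque [ 0.97  1.14 -0.72]
to go mm [-1.5 -0.6  3.3] deg [  0.2  -0.  -13.4]
```

Emit:
{"name": "move_arm", "arguments": {
  "deltas": [
    [0,0,0,0,0,0,-5],
    [0,0,0,0,0,0,-5],
    [0,0,0,0,0,0,0],
    [0,0,0,-5,0,0,0],
    [0,0,0,-10,0,0,0],
    [0,0,0,-15,0,0,0],
    [0,0,0,-15,0,0,0],
    [0,0,0,-15,0,0,0],
    [0,0,0,0,0,0,0]
  ]
}}

```text
clock: 11.37
eef_pos: [0.4591, 0.1109, 0.2092]
tool_rot: [0.638, 0.724, 0.207, 0.162]
ft_force: [0.3, 0.8, -0.6]
grip_width: 0.0235
grasp_force: 58.8
```

```bash
python3 chk.py R; python3 - <<'E'
from fit import *
p,r=pose("L",1.24,.057);plan(p,r,14,0)
E
```

```text
11.3667 [ 0.26 -0.16 -0.65  0.55 -0.04  1.7 ] [ 0.3  0.8 -0.6] tool torque [ 0.67 -0.07 -0.03]
to go mm [ 0.  -3.  65.7] deg [ 0.4  0.2 -3.7]
total mm [-18.8 108.4  -8.8] deg [  0.3   0.4 -74.8]
[0,7.8,-0.7,0.6,0.0,0.0,-5.3],[0,7.9,0.0,0.6,0.0,0.0,-5.3],[0,7.8,0.8,0.6,0.0,0.0,-5.3],[0,7.7,1.5,0.6,0.0,0.0,-5.3],[0,7.5,2.2,0.6,0.0,0.0,-5.3],[0,7.3,2.9,0.6,0.0,0.0,-5.3],[0,7.0,3.6,0.6,0.0,0.0,-5.3],[0,6.6,4.2,0.6,0.0,0.0,-5.3],[0,6.2,4.8,0.6,0.0,0.0,-5.3],[0,5.7,5.4,0.6,0.0,0.0,-5.3],[0,5.2,5.9,0.6,0.0,0.0,-5.3],[0,4.7,6.3,0.6,0.0,0.0,-5.3],[0,4.0,6.7,0.6,0.0,0.0,-5.3],[0,3.4,7.1,0.6,0.0,0.0,-5.3],
```

Emit:
{"name": "move_arm", "arguments": {
  "deltas": [
    [0,7.8,-0.7,0.6,0,0,-5.3],
    [0,7.9,0,0.6,0,0,-5.3],
    [0,7.8,0.8,0.6,0,0,-5.3],
    [0,7.7,1.5,0.6,0,0,-5.3],
    [0,7.5,2.2,0.6,0,0,-5.3],
    [0,7.3,2.9,0.6,0,0,-5.3],
    [0,7.0,3.6,0.6,0,0,-5.3],
    [0,6.6,4.2,0.6,0,0,-5.3],
    [0,6.2,4.8,0.6,0,0,-5.3],
    [0,5.7,5.4,0.6,0,0,-5.3]
  ]
}}

```text
clock: 12.2
eef_pos: [0.4453, 0.1886, 0.1993]
tool_rot: [0.246, 0.934, 0.111, 0.235]
ft_force: [0.4, -0.0, -1.9]
grip_width: 0.0236
grasp_force: 58.8
```

Emit:
{"name": "move_arm", "arguments": {
  "deltas": [
    [0,5.2,5.9,0.6,0,0,-5.3],
    [0,4.7,6.3,0.6,0,0,-5.3],
    [0,4.0,6.7,0.6,0,0,-5.3],
    [0,3.4,7.1,0.6,0,0,-5.3],
    [0,0,0,0,0,0,0],
    [0,0,0,0,0,0,0]
  ]
}}

```text
clock: 12.7
eef_pos: [0.4401, 0.2195, 0.197]
tool_rot: [0.073, 0.963, 0.067, 0.251]
ft_force: [-0.8, 0.3, -2.0]
grip_width: 0.0237
grasp_force: 58.8
```

```bash
python3 - <<'E'
from kfit import *
s=bot.get_obs();t=R.from_quat(s["tool_rot"]);tr=t
p,r=pose("L",1.24,0);print("to go mm",(t.inv().apply(p-s["eef_pos"])*1e3).round(1),"deg",np.degrees((t.inv()*r).as_rotvec()).round(1))
A=[]
for c,(x,y,w,h) in(("top",(190,170,130,110)),("side",(270,130,110,110))):
    im=bot.camera(c);b=cv2.resize(im[y:y+h,x:x+w],None,fx=3.3,fy=3.3,interpolation=cv2.INTER_CUBIC)
    P=lambda q:((proj(c,s["eef_pos"]+tr.apply(np.array(q)*1e-3))-[x,y]+.5)*3.3).astype(int)
    cv2.polylines(b,[P([(e*25,f*25,74.2) for e,f in((1,1),(1,-1),(-1,-1),(-1,1))])],True,(0,0,255),1)
    A.append(b)
cv2.imwrite("pics/hov2.png",np.hstack(A))
kfit()
E
```

```text
to go mm [-1.7  0.5 54.2] deg [-0.1  0.2 -0.6]
side 0.64 [285.0, 152.5, 28.2, 43.7] 567
[(0.696, 0.0, 0.0, 0.0), (0.696, 1.0, 2.0, 2.0), (0.694, 0.0, -2.0, 0.0), (0.694, -1.0, -2.0, 0.0), (0.692, 0.0, 2.0, 2.0), (0.691, 1.0, 0.0, 0.0)] zero 0.696
top 0.83 [210.7, 230.9, 32.9, 43.0] 921
[(0.753, 1.0, 2.0, -2.0), (0.751, 0.0, 2.0, -2.0), (0.751, 2.0, 2.0, 0.0), (0.751, 2.0, 2.0, 2.0), (0.75, 1.0, 2.0, 0.0), (0.75, 3.0, 2.0, 2.0)] zero 0.735
```

View pics/hov2.png

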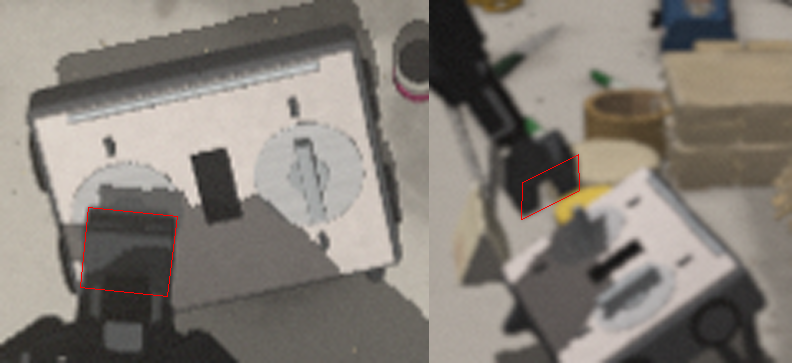

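Emit:
{"name": "move_arm", "arguments": {
  "deltas": [
    [0,-1,0,10,0,0,-0.6],
    [0,-0.7,0.5,10,0,0,0],
    [0,0,0,10,0,0,0],
    [0,0,0,4,0,0,0],
    [0,0,0,2,0,0,0],
    [0,0,0,2,0,0,0],
    [0,0,0,2,0,0,0],
    [0,0,0,2,0,0,0],
    [0,0,0,0,0,0,0]
  ]
}}

```text
clock: 13.65
eef_pos: [0.4625, 0.2237, 0.1622]
tool_rot: [0.067, 0.963, 0.066, 0.252]
ft_force: [0.6, 0.4, -1.5]
grip_width: 0.0238
grasp_force: 58.8
```

```bash
python3 chk.py L
```

```text
13.65 [ 0.55  0.01 -0.63  0.43 -0.18  0.65] [ 0.6  0.4 -1.5] tool torque [0.22 0.71 0.03]
to go mm [ 0.5 -0.2 12.6] deg [ 0.1  0.2 71.1]
```

Inside the slot with no contact force; go on to 3 mm and turn.

Emit:
{"name": "move_arm", "arguments": {
  "deltas": [
    [0,0,0,2.5,0,0,0],
    [0,0,0,2.5,0,0,0],
    [0,0,0,2,0,0,0],
    [0,0,0,1.5,0,0,0],
    [0,0,0,1,0,0,0],
    [0,0,0,0,0,0,0]
  ]
}}

```text
clock: 14.15
eef_pos: [0.4671, 0.2245, 0.1536]
tool_rot: [0.067, 0.963, 0.066, 0.252]
ft_force: [-0.2, 0.1, -2.3]
grip_width: 0.0237
grasp_force: 58.8
```

```bash
python3 chk.py L
```

```text
14.15 [ 0.55  0.03 -0.63  0.41 -0.18  0.64] [-0.2  0.1 -2.3] tool torque [0.25 0.74 0.02]
to go mm [ 0.2 -0.1  2.9] deg [ 0.   0.2 71.1]
```

Emit:
{"name": "move_arm", "arguments": {
  "deltas": [
    [0,0,0,0,0,0,4],
    [0,0,0,0,0,0,7],
    [0,0,0,0,0,0,7],
    [0,0,0,0,0,0,7],
    [0,0,0,0,0,0,7],
    [0,0,0,0,0,0,7],
    [0,0,0,0,0,0,7],
    [0,0,0,0,0,0,7],
    [0,0,0,0,0,0,0]
  ]
}}

```text
clock: 14.9
eef_pos: [0.4668, 0.2252, 0.1538]
tool_rot: [0.49, 0.832, 0.172, 0.195]
ft_force: [0.2, 1.6, -4.3]
grip_width: 0.0235
grasp_force: 59.4
```

```bash
python3 chk.py L
```

```text
14.9 [ 0.55  0.03 -0.63  0.41 -0.18  1.57] [ 0.2  1.6 -4.3] tool torque [ 0.67  0.79 -0.08]
to go mm [-0.7 -0.4  3.1] deg [ 0.1  0.1 18. ]
```

Emit:
{"name": "move_arm", "arguments": {
  "deltas": [
    [0,0,0,0,0,0,6],
    [0,0,0,0,0,0,6],
    [0,0,0,0,0,0,6],
    [0,0,0,0,0,0,4],
    [0,0,0,0,0,0,3],
    [0,0,0,0,0,0,3],
    [0,0,0,0,0,0,0]
  ]
}}

```text
clock: 15.48
eef_pos: [0.467, 0.2258, 0.154]
tool_rot: [0.675, 0.69, 0.214, 0.148]
ft_force: [1.7, 4.3, -4.6]
grip_width: 0.0237
grasp_force: 60.0
```

```bash
python3 chk.py L
```

```text
15.4833 [ 0.55  0.03 -0.63  0.41 -0.18  2.05] [ 1.7  4.3 -4.6] tool torque [ 1.07  0.97 -0.08]
to go mm [-1.4 -0.3  3.1] deg [ 0.2 -0.  -9.7]
```

Emit:
{"name": "move_arm", "arguments": {
  "deltas": [
    [0,0,0,0,0,0,1.5],
    [0,0,0,0,0,0,1.5],
    [0,0,0,0,0,0,0]
  ]
}}

```text
clock: 15.73
eef_pos: [0.4669, 0.2259, 0.154]
tool_rot: [0.692, 0.673, 0.218, 0.142]
ft_force: [1.9, 4.5, -5.0]
grip_width: 0.0235
grasp_force: 64.5
```

```bash
python3 chk.py L
```

```text
15.7333 [ 0.55  0.03 -0.63  0.41 -0.18  2.11] [ 1.9  4.5 -5. ] tool torque [ 1.08  1.11 -0.49]
to go mm [-1.5 -0.2  3.1] deg [  0.1  -0.  -12.6]
```

Emit:
{"name": "move_arm", "arguments": {
  "deltas": [
    [0,0,0,0,0,0,1],
    [0,0,0,0,0,0,0],
    [0,0,0,0,0,0,-5],
    [0,0,0,0,0,0,-5],
    [0,0,0,0,0,0,0],
    [0,0,0,-5,0,0,0],
    [0,0,0,-10,0,0,0],
    [0,0,0,-15,0,0,0],
    [0,0,0,-20,0,0,0],
    [0,0,0,-20,0,0,0]
  ]
}}

```text
clock: 16.57
eef_pos: [0.4318, 0.2172, 0.2149]
tool_rot: [0.64, 0.723, 0.205, 0.16]
ft_force: [1.0, -0.0, -1.9]
grip_width: 0.0235
grasp_force: 58.8
```

```bash
python3 - <<'E'
from fit import *
s=bot.get_obs();p0=s["eef_pos"]
print(s["clock"],p0)
plan([.4485,-.2435,.26],down(np.pi/2-.04),28,0)
E
```

```text
16.5667 [0.43181603 0.21717228 0.21486915]
total mm [  16.7 -460.7   45.1] deg [29.8 -4.3  9. ]
[0,-16.3,-0.3,-2.6,1.1,-0.2,0.3],[0,-16.3,-0.2,-2.6,1.1,-0.2,0.3],[0,-16.3,-0.2,-2.5,1.1,-0.2,0.3],[0,-16.4,-0.1,-2.5,1.1,-0.2,0.3],[0,-16.4,-0.1,-2.4,1.1,-0.2,0.3],[0,-16.4,-0.0,-2.4,1.1,-0.2,0.3],[0,-16.4,0.0,-2.3,1.1,-0.2,0.3],[0,-16.4,0.1,-2.3,1.1,-0.2,0.3],[0,-16.4,0.1,-2.2,1.1,-0.2,0.3],[0,-16.4,0.2,-2.2,1.1,-0.2,0.3],[0,-16.4,0.2,-2.2,1.1,-0.2,0.3],[0,-16.4,0.3,-2.1,1.1,-0.2,0.3],[0,-16.4,0.3,-2.1,1.1,-0.2,0.3],[0,-16.4,0.4,-2.0,1.1,-0.2,0.3],[0,-16.4,0.4,-2.0,1.1,-0.2,0.3],[0,-16.4,0.5,-2.0,1.1,-0.2,0.3],[0,-16.4,0.5,-1.9,1.1,-0.2,0.3],[0,-16.4,0.6,-1.9,1.1,-0.2,0.3],[0,-16.4,0.7,-1.9,1.1,-0.2,0.3],[0,-16.4,0.7,-1.8,1.1,-0.2,0.3],[0,-16.4,0.8,-1.8,1.1,-0.2,0.3],[0,-16.4,0.8,-1.8,1.1,-0.2,0.3],[0,-16.4,0.9,-1.8,1.1,-0.2,0.3],[0,-16.4,0.9,-1.7,1.1,-0.2,0.3],[0,-16.4,1.0,-1.7,1.1,-0.2,0.3],[0,-16.4,1.1,-1.7,1.1,-0.2,0.3],[0,-16.4,1.1,-1.7,1.1,-0.2,0.3],[0,-16.4,1.2,-1.6,1.1,-0.2,0.3],
```

Emit:
{"name": "move_arm", "arguments": {
  "deltas": [
    [0,-16.3,-0.3,-2.6,1.1,-0.2,0.3],
    [0,-16.3,-0.2,-2.6,1.1,-0.2,0.3],
    [0,-16.3,-0.2,-2.5,1.1,-0.2,0.3],
    [0,-16.4,-0.1,-2.5,1.1,-0.2,0.3],
    [0,-16.4,-0.1,-2.4,1.1,-0.2,0.3],
    [0,-16.4,0,-2.4,1.1,-0.2,0.3],
    [0,-16.4,0,-2.3,1.1,-0.2,0.3],
    [0,-16.4,0.1,-2.3,1.1,-0.2,0.3],
    [0,-16.4,0.1,-2.2,1.1,-0.2,0.3],
    [0,-16.4,0.2,-2.2,1.1,-0.2,0.3]
  ]
}}

```text
clock: 17.4
eef_pos: [0.4387, 0.0522, 0.2318]
tool_rot: [0.675, 0.719, 0.128, 0.105]
ft_force: [-0.4, -0.7, -2.5]
grip_width: 0.0235
grasp_force: 58.8
```

Emit:
{"name": "move_arm", "arguments": {
  "deltas": [
    [0,-16.4,0.2,-2.2,1.1,-0.2,0.3],
    [0,-16.4,0.3,-2.1,1.1,-0.2,0.3],
    [0,-16.4,0.3,-2.1,1.1,-0.2,0.3],
    [0,-16.4,0.4,-2.0,1.1,-0.2,0.3],
    [0,-16.4,0.4,-2.0,1.1,-0.2,0.3],
    [0,-16.4,0.5,-2.0,1.1,-0.2,0.3],
    [0,-16.4,0.5,-1.9,1.1,-0.2,0.3],
    [0,-16.4,0.6,-1.9,1.1,-0.2,0.3],
    [0,-16.4,0.7,-1.9,1.1,-0.2,0.3],
    [0,-16.4,0.7,-1.8,1.1,-0.2,0.3]
  ]
}}

```text
clock: 18.23
eef_pos: [0.4453, -0.112, 0.2501]
tool_rot: [0.702, 0.708, 0.049, 0.049]
ft_force: [0.5, -0.2, -2.6]
grip_width: 0.0237
grasp_force: 58.8
```

Emit:
{"name": "move_arm", "arguments": {
  "deltas": [
    [0,-16.4,0.8,-1.8,1.1,-0.2,0.3],
    [0,-16.4,0.8,-1.8,1.1,-0.2,0.3],
    [0,-16.4,0.9,-1.8,1,-0.2,0.3],
    [0,-16.4,0.9,-1.7,1,-0.2,0.3],
    [0,-16.4,1.0,-1.7,1,0,0.3],
    [0,-16.4,1.1,-1.7,1,0,0.3],
    [0,-16.4,1.1,-1.7,1,0,0.3],
    [0,-16.4,1.2,-1.6,0.5,0,0.3],
    [0,0,0,0,0,0,0],
    [0,0,0,0,0,0,0]
  ]
}}

```text
clock: 19.07
eef_pos: [0.451, -0.2426, 0.2648]
tool_rot: [0.719, 0.695, -0.002, 0.006]
ft_force: [0.2, 0.6, -2.4]
grip_width: 0.0235
grasp_force: 58.8
```

```bash
python3 - <<'E'
from fit import *
s=bot.get_obs();print(s["clock"],s["eef_pos"])
plan([.4485,-.2435,.0765],down(np.pi/2-.04),12,0)
c="top";x=bot.camera(c)
# key upright check / place check
bot.camera("side");print([ (k,bot.outline_of("key",k)[0]["rect"]) for k in("top","side")])
P=s["eef_pos"]
cv2.imwrite("pics/end_top.png",x)
E
```

```text
19.0667 [ 0.45099505 -0.24261701  0.26482582]
total mm [  -2.5   -0.9 -188.3] deg [0.3 0.7 0.3]
[0,0.1,-0.3,15.7,0.0,0.1,0.0],[0,0.1,-0.3,15.7,0.0,0.1,0.0],[0,0.1,-0.3,15.7,0.0,0.1,0.0],[0,0.1,-0.3,15.7,0.0,0.1,0.0],[0,0.0,-0.3,15.7,0.0,0.1,0.0],[0,0.0,-0.3,15.7,0.0,0.1,0.0],[0,0.0,-0.2,15.7,0.0,0.1,0.0],[0,-0.0,-0.2,15.7,0.0,0.1,0.0],[0,-0.0,-0.2,15.7,0.0,0.1,0.0],[0,-0.0,-0.2,15.7,0.0,0.1,0.0],[0,-0.1,-0.2,15.7,0.0,0.1,0.0],[0,-0.1,-0.2,15.7,0.0,0.1,0.0],Traceback (most recent call last):
  File "<stdin>", line 6, in <module>
IndexError: list index out of range
```

Lower to ~2 mm above the table (TCP 0.0765), then view the box and key.

Emit:
{"name": "move_arm", "arguments": {
  "deltas": [
    [0,0.1,-0.3,20,0,0.1,0.1],
    [0,0.1,-0.3,20,0,0.1,0.1],
    [0,0.1,-0.3,20,0,0.1,0.1],
    [0,0.1,-0.3,20,0.1,0.1,0],
    [0,0,-0.3,20,0.1,0.1,0],
    [0,0,-0.3,20,0.1,0.1,0],
    [0,0,-0.3,20,0,0.1,0],
    [0,0,-0.2,20,0,0,0],
    [0,0,-0.2,16,0,0,0],
    [0,0,0,8,0,0,0]
  ]
}}

```text
clock: 20.1
eef_pos: [0.4476, -0.2406, 0.0788]
tool_rot: [0.72, 0.694, -0.0, -0.002]
ft_force: [-1.1, -0.1, -3.5]
grip_width: 0.0236
grasp_force: 58.7
```

Emit:
{"name": "move_arm", "arguments": {
  "deltas": [
    [0,0,0,2,0,0,0],
    [0,0,0,0,0,0,0],
    [0,0,0,0,0,0,0]
  ]
}}

```text
clock: 20.35
eef_pos: [0.4498, -0.2422, 0.0798]
tool_rot: [0.72, 0.694, 0.001, 0.0]
ft_force: [-0.3, 0.3, -2.1]
grip_width: 0.0239
grasp_force: 58.7
```

```bash
python3 - <<'E'
from fit import *
s=bot.get_obs();print(s["clock"],s["eef_pos"],s["ft_force"])
plan([.4485,-.2435,.0745],down(np.pi/2-.04),1,0)
a=bot.camera("top")[185:275,195:320];b=bot.camera("side")[290:390,260:370]
cv2.imwrite("pics/end.png",np.hstack([cv2.resize(a,(480,346),interpolation=cv2.INTER_CUBIC),cv2.resize(b,(320,346))]))
E
```

```text
20.35 [ 0.44981948 -0.24223381  0.07978492] [-0.27483726  0.33707644 -2.07276925]
total mm [-1.3 -1.3 -5.3] deg [ 0.1 -0.   0.1]
[0,-1.3,-1.3,5.3,0.1,-0.0,0.1],
```

View pics/end.png

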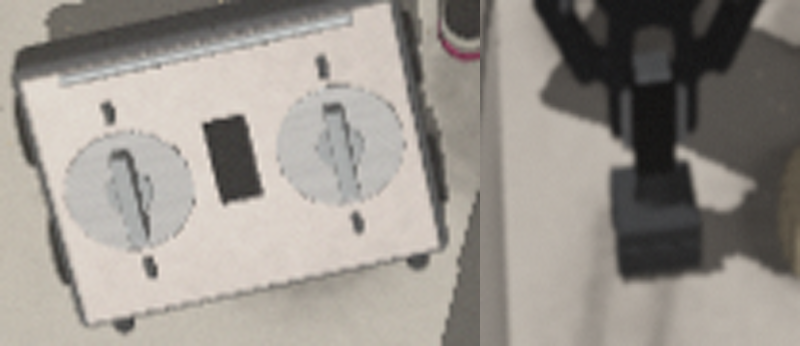

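```bash
python3 - <<'E'
from fit import *
im=cv2.cvtColor(bot.camera("top"),cv2.COLOR_BGR2GRAY);k=8
big=cv2.resize(im[180:280,190:320],None,fx=k,fy=k,interpolation=cv2.INTER_CUBIC).astype(float)
def mean(y,th,Q):
    c,s=np.cos(th),np.sin(th);P=[O+Rc.apply([a*c-b*s,y+a*s+b*c,z]) for a,b,z in Q]
    m=np.zeros(big.shape,np.uint8);cv2.fillConvexPoly(m,((proj("top",P)-[190,180]+.5)*k).astype(int),1);return big[m>0].mean()
side=[(.022,-.0045,.004),(-.022,-.0045,.004),(-.022,-.0045,.016),(.022,-.0045,.016)]
top=[(.022,-.0045,.016),(-.022,-.0045,.016),(-.022,.0045,.016),(.022,.0045,.016)]
for y in(.055,-.055):
    print([(round(t,2),round(mean(y,t,top)-mean(y,t,side),1)) for t in np.arange(-.2,.21,.04)])
E
```

```text
[(np.float64(-0.2), np.float64(11.2)), (np.float64(-0.16), np.float64(16.6)), (np.float64(-0.12), np.float64(28.4)), (np.float64(-0.08), np.float64(41.2)), (np.float64(-0.04), np.float64(49.2)), (np.float64(0.0), np.float64(49.1)), (np.float64(0.04), np.float64(44.5)), (np.float64(0.08), np.float64(37.2)), (np.float64(0.12), np.float64(29.4)), (np.float64(0.16), np.float64(21.0)), (np.float64(0.2), np.float64(16.0))]
[(np.float64(-0.2), np.float64(1.5)), (np.float64(-0.16), np.float64(3.8)), (np.float64(-0.12), np.float64(9.0)), (np.float64(-0.08), np.float64(13.4)), (np.float64(-0.04), np.float64(22.5)), (np.float64(0.0), np.float64(27.6)), (np.float64(0.04), np.float64(22.6)), (np.float64(0.08), np.float64(16.7)), (np.float64(0.12), np.float64(13.9)), (np.float64(0.16), np.float64(10.8)), (np.float64(0.2), np.float64(7.7))]
```

Emit:
{"name": "move_arm", "arguments": {
  "deltas": [
    [0,-1.3,-1.3,2,0,0,0],
    [0,0,0,1.5,0,0,0],
    [0,0,0,0.7,0,0,0],
    [0,0,0,0.4,0,0,0],
    [0,0,0,0,0,0,0],
    [0,0,0,0,0,0,0]
  ]
}}

```text
clock: 21.0
eef_pos: [0.4475, -0.2433, 0.0742]
tool_rot: [0.72, 0.693, 0.0, -0.001]
ft_force: [-1.4, -0.3, -0.3]
grip_width: 0.0234
grasp_force: 59.0
```

Emit:
{"name": "move_arm", "arguments": {
  "deltas": [
    [0,0,0,0.3,0,0,0],
    [0.4,0,0,0,0,0,0],
    [0.6,0,0,0,0,0,0],
    [1,0,0,0,0,0,0],
    [1,0,0,0,0,0,0],
    [1,0,0,0,0,0,0],
    [1,0,0,0,0,0,0],
    [1,0,0,0,0,0,0]
  ]
}}

```text
clock: 21.67
eef_pos: [0.4477, -0.2433, 0.0738]
tool_rot: [0.72, 0.694, 0.0, -0.0]
ft_force: [-0.4, -0.4, -0.4]
grip_width: 0.0857
grasp_force: 0.0
```

Emit:
{"name": "move_arm", "arguments": {
  "deltas": [
    [1,0,0,-10,0,0,0],
    [1,0,0,-15,0,0,0],
    [1,0,0,-20,0,0,0],
    [1,0,0,-20,0,0,0],
    [1,0,0,-20,0,0,0],
    [1,0,0,-20,0,0,0],
    [1,0,0,-15,0,0,0],
    [1,0,0,0,0,0,0],
    [1,0,0,0,0,0,0]
  ]
}}

```text
clock: 22.42
eef_pos: [0.4483, -0.2438, 0.1951]
tool_rot: [0.72, 0.694, 0.001, 0.001]
ft_force: [0.1, 0.4, -1.1]
grip_width: 0.0858
grasp_force: 0.0
```

```bash
python3 - <<'E'
from fit import *
print(bot.get_obs()["eef_pos"]);bot.camera("side")
for r in bot.outline_of("key","side")[:2]:
    print(r["conf"],r["rect"])
E
```

```text
[ 0.44828412 -0.24378315  0.19509303]
0.87 [300.5, 309.2, 32.0, 63.6]
```

The key stands as at the start (its outline is nearly the same as before), so I am handing in.

```bash
python3 -c "
from workcell import bot
print(bot.job_done())"
```

```text
the job is handed in; nothing more can be done
None
```

Both screws were turned fully clockwise to their stops with the key and read closed against the marks in the top camera; the key stands upright and released on the table where it began, and the job was handed in at about 22 s of the 64 s allowed.

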